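Load the puck magazine of a clamping jig

TASK

Load all three beech pucks into the upright tube magazine: slide each one across the deck to the mouth without lifting it off the deck, then press it down flat past the two sprung leaves. At the end the three must lie flat on one another with no gaps, the column resting on the stop inside the tube, whose height you cannot see: feel for it and press gently, do not force. Leave the other things on the deck and bench where they are.

Things in the scene. Friction and masses are not known exactly. Their poses are not given: they have to be found in the camera images.
- mouth (a point): centre of the mouth of the magazine, level with the top of the deck, 138 mm above the bench. The mouth is an eight-sided hole, 66 mm across along x (over the leaves), 55 mm along y, 53.6 mm across its corner strips, the top of an upright tube of the same bore. z is up; +y points along the deck to where the pucks wait; on that side the mouth is open, flush with the deck
- deck (a point): middle of the deck where the pucks wait, on its top, 120 mm along the mouth's +y from the mouth, same axes. The pale wooden deck is level; it reaches 125 mm from the mouth to either side along x, 285 mm along +y, 55 mm along -y. A rim 10 mm high, 6 mm thick runs along its +y end and along its sides from y = 45 mm on
- fence (a point): middle of the red end fence beyond the mouth, at deck level on its face towards the mouth, 26.3 mm along the mouth's -y; same axes. It stands 14 mm high, is 8 mm thick, 76 mm long; a puck pushed against it is over the mouth. Two red cheeks, as high and thick, flank the mouth, inner faces 26.5 mm to either side along x, from y = -34 to -9 mm, with slanted corners between
- catch_1 (a point): hinge of a sprung brass leaf on the +x edge of the mouth, at deck level; the leaf is 31 mm wide, reaches 17 mm in, level with the deck, and opens downwards with its twin. A puck slid over the mouth lies on both, 33 mm proud of the deck; pressed in its middle it gives way at 4 to 9 N, with jerks to 15 N, then takes under 4 N; the leaves' drag holds it up until its top is about 16 mm below the deck, where it drops free
- catch_2 (a point): hinge of the twin leaf, on the -x edge. The stop in the tube under the leaves is hidden and its height differs every time: the first two pucks drop onto it by themselves; with three in, the upper face of the top one ends between 10 mm above and 4 mm below the deck, still between the leaves, so it stays where pressing leaves it. Solid contact: 13 N or more, again at the same depth on a second press; over 60 N is forcing
- puck1_center (a point): one of three identical turned beech pucks, 50 mm across, 34 mm thick, about 45 g, lying flat on the magazine's deck; this point is its centre, half-way up, z along the puck's own axis
- puck2_center (a point): one of three identical turned beech pucks, 50 mm across, 34 mm thick, about 45 g, lying flat on the magazine's deck; this point is its centre, half-way up, z along the puck's own axis
- puck3_center (a point): one of three identical turned beech pucks, 50 mm across, 34 mm thick, about 45 g, lying flat on the magazine's deck; this point is its centre, half-way up, z along the puck's own axis
- wax_tin: small flat blue tin, 34 mm across, 18 mm high, on the magazine's deck beside the mouth; origin at the centre of its underside. A bystander.
- sanding_block: cork sanding block, 45 x 28 x 20 mm, on the magazine's deck on the other side of the mouth; origin at the centre of its underside. A bystander.
- glue: yellow glue bottle, 56 mm across, 170 mm high, upright on the bench; origin at the centre of its underside. A bystander.
- screwdriver: screwdriver lying on the bench. A bystander.
- hammer: hammer with an orange handle lying on the bench. A bystander.
- screw_jar: closed glass jar, 64 mm across, 85 mm high, on the bench; origin at the centre of its underside. A bystander.
- offcut: strip of pale wood, 120 x 45 x 22 mm, lying on the bench. A bystander.
Mind the look-alikes: they are no part of the job. What is shaped like the part that bears puck3_center but blue is not meant.

How it is judged:
At the end, for the whole second after the job is handed in: All three pucks are in the tube: centres within 6 mm of its axis sideways and not above deck level, lying flat (within 0.12 rad), at rest, and touching with no gaps (no two centres more than 70.5 mm apart; a tight column measures 68 mm between the outer centres) (horizontal distance between each of puck1_center, puck2_center, puck3_center and mouth below 0.006 m and z of each of puck1_center, puck2_center, puck3_center in the frame of mouth below 0 m and angle between each of puck1_center, puck2_center, puck3_center's own z axis and vertical below 0.12 rad and linear speed of each of puck1, puck2, puck3 below 0.02 m/s and distance between puck1_center and puck2_center below 0.0705 m and distance between each of puck1_center, puck2_center and puck3_center below 0.0705 m).
It fails at once if a puck is lifted off the deck (by more than about 20 mm) (z of any of puck1_center, puck2_center, puck3_center in the frame of mouth above 0.037 m).
It fails at once if a puck is forced: pressed or pushed with more than 60 N (contact force between the fingers and puck1 above 60 N or contact force between the fingers and puck2 above 60 N or contact force between the fingers and puck3 above 60 N).
It fails at once if a bystander on the deck or bench is moved by more than 20 mm (distance of any of wax_tin, sanding_block, glue, screwdriver, hammer, screw_jar, offcut from where it was at the start of the episode above 0.02 m).
It also fails if it takes over 67 s, if anything falls off the work surface, if the arm or the gripper's body presses on something with over 40 N, if the wrist force passes 120 N, or if a joint passes its speed limit or range.

ROBOT

A 6-joint arm with a two-finger parallel gripper is mounted at the origin on the work surface. World frame = base frame: x ahead of the robot, y to its left, z up, the work surface at z = 0. Lengths are in m, angles in rad, forces in N, time in s.
With the tool pointing down it reaches from about 0.25 to 0.725 m from the base axis. Payload 4 kg.
Tool frame: the origin (TCP) lies between the finger pads; the fingertips stand 11 mm ahead of it and the grasp point (between the pads) lies 8 mm behind it (bot.tip_extent is the distance from the TCP to the fingertips, in m); z points along the fingers, y is the line along which they close (so a half turn about z gives the same grasp; the last joint's range is limited). The gripper opens to 85 mm and grips with 20 to 120 N. Pads are 22 mm wide; open, the fingers measure 114 mm over their backs; the gripper's body (76 mm by 85 mm) begins 54 mm behind the grasp point. The pads swing forward as they close: fully open they stand 13 mm farther back than shut.
Start: joints at [-1.32, 0.241, 0.005, 1.335, 0, 1.571], TCP at [0.124, -0.484, 0.242] pointing down, gripper open.
Joint ranges: [-2.72, 2.72], [-1.05, 1.87], [-1.09, 1.28], [-1.99, 2.15], [-1.42, 1.44], [-3.14, 3.14]. Speed limits (rad/s): [2.79, 2.79, 3.14, 3.14, 3.14, 3.14].

INTERFACE

Orientations are given as a unit quaternion [x, y, z, w].
In Python, from workcell import bot gives the robot as it stands. The module is installed in compiled form; this text tells all that it offers.
- The arm moves only by the tool drive_tool, never from a script. Its argument "rows" is a list of rows, each an object of numbers: "dx", "dy", "dz": the shift along the tool's x, y, z in units of 50 mm (1.0 is 50 mm); "wx", "wy", "wz": the turn, a rotation vector about the tool's x, y, z in units of 5 degrees (1.0 is 5 degrees); "hand": the finger opening in mm, from 0 to 85.4. A call has 1 to 20 rows; each row is the pose to reach, as a shift and turn from the pose commanded when the call began, along the tool's axes at that moment; what a row does not reach only later rows make up. A row lasts 1/10 s, in which the tool goes at most 50 mm and 8.59 degrees, less where a joint would pass 70% of its speed; a pose out of reach is approached as far as the arm can. A call with a gripper value outside its range is refused whole. The fingers move at their own pace and stop on an object; the grip force is fixed at half the most. Time passes only in rows, so rows that repeat a pose let the fingers close. It gives the time, the measured TCP pose, the force, the opening and the grip force at its end, in the units of the state.
- bot.get_obs(): the state, without advancing time (a new reading comes with each control period).
- bot.camera(name): name is "side" or "top" or "wrist"; returns the picture (400x640x3 uint8, red, green, blue); there is no depth.
- bot.get_calibration(name): a dict with "vfov" (degrees; the focal length in pixels is half the picture's height over the tangent of half this angle, whatever the lens; pixels are square), "cx", "cy" (the principal point, pixels), "k1" (the pictures are not rectified: a ray, as slopes to the right and down, at radius r is drawn at 1 + k1 r^2 times it, then the intrinsics apply), "origin" and "rotation" of the camera in the world; the wrist camera has in their place "mount" (4x4, takes a point from camera to tool coordinates, whose origin is the TCP and whose axes are the flange's). Camera axes: x right, y up, looking along -z (the intrinsics and any distortion apply to the point x, -y, -z); pixel columns grow to the right and rows downward; lengths in m; the calibration is good to about 2 mm. A picture is of the moment at which its call begins: read the wrist's pose just before it. get_calibration takes no time and is no camera call.
- bot.job_done(): hands the job in; it is judged then, once.
Trained networks look in the newest picture that a camera, given by its name, has taken for a name from the list of things; names that differ only in an ending like _2 or _b are one class to them, and where a whole thing is asked for, a point or a joint stands for the part that bears it (a point fixed in the world has none). Each returns a list of dicts, best first, with "score" (0 to 1); they miss things now and then, are a little off and sometimes report something else, mostly with a low value. They report only what shows in the picture. A call takes as long as a camera call. They do not tell look-alikes from the thing itself.
- bot.look_for(camera, thing): "extent" ([centre column, centre row, width, height] in pixels, round what is visible of it).
- bot.outline_of(camera, thing): "region" (400x640 bool, what is visible of it) and "extent" ([centre column, centre row, width, height] in pixels, round what is visible of it).
The state is a dict: "clock": time; "joint_pos": joint angles; "joint_vel": joint speeds; "tau": joint torques, N m; "eef_pos": TCP position; "tool_rot": TCP orientation; "ft_force": force on the tool from outside, world axes, zero at the start; "ft_torque": the same for the moment, N m; "grip_width": finger opening in m; "grasp_force": force on a finger pad.
Only numpy, scipy, OpenCV 4.12 (cv2) and the standard library are available. Lean on these libraries where they do the work, as an engineer would, in place of code of your own. Each camera call takes 0.05 s, during which the arm holds its last target. There are 200 camera calls.

## Working session

There is one attempt and no reset: what is moved stays moved. The work goes in short steps, Python scripts to look and compute and a tool call to move; the robot and the scene stay as the last step left them, time stands still between calls to the robot, and variables do not carry over. Pictures are saved under pics/ and viewed, at most 10 in all, crops included, and the job is handed in when it is done.

Besides the shell and the picture viewer there is one more tool, called by a JSON object that holds its "method" and its "body". drive_tool: Moves the arm, as the interface text tells. Its arguments: {"type":"object","properties":{"rows":{"type":"array","items":{"type":"object","properties":{"dx":{"type":"number"},"dy":{"type":"number"},"dz":{"type":"number"},"wx":{"type":"number"},"wy":{"type":"number"},"wz":{"type":"number"},"hand":{"type":"number"}}}}},"required":["rows"]}

```bash
mkdir -p pics; cat > h.py <<'E'
import numpy as np, cv2
from scipy.spatial.transform import Rotation as R
from workcell import bot
def cam(name):
    c=bot.get_calibration(name)
    if 'origin' in c: return c,np.array(c['origin']),np.array(c['rotation'])
    o=bot.get_obs(); M=np.array(c['mount']); Rt=R.from_quat(o['tool_rot']).as_matrix()
    return c,Rt@M[:3,3]+o['eef_pos'],Rt@M[:3,:3]
def K(c):
    f=200/np.tan(np.radians(c['vfov'])/2); return f
def ray(name,px):
    c,o,Rm=cam(name); Rm=Rm if Rm.shape==(3,3) else R.from_quat(Rm).as_matrix()
    f=K(c); d=np.array([(px[0]-c['cx'])/f,(px[1]-c['cy'])/f]); s=d.copy()
    for _ in range(20): s=d/(1+c['k1']*(s@s))
    return o,Rm@np.array([s[0],-s[1],-1])
def at_z(name,px,z):
    o,d=ray(name,px); return o+d*(z-o[2])/d[2]
def proj(name,p):
    c,o,Rm=cam(name); Rm=Rm if Rm.shape==(3,3) else R.from_quat(Rm).as_matrix()
    q=Rm.T@(np.array(p)-o); s=np.array([q[0],-q[1]])/-q[2]; s=s*(1+c['k1']*(s@s))
    return s*K(c)+[c['cx'],c['cy']]
def save(name,fn,crop=None,scale=1):
    im=bot.camera(name)[:,:,::-1]
    if crop: x0,y0,x1,y1=crop; im=im[y0:y1,x0:x1]
    cv2.imwrite('pics/'+fn,cv2.resize(im,None,fx=scale,fy=scale,interpolation=cv2.INTER_CUBIC))
E
python3 - <<'E'
from h import *
np.set_printoptions(precision=4,suppress=True)
print(bot.get_obs())
save('top','t1.png'); save('side','s1.png')
for n in ['mouth','deck','fence','catch_1','puck1_center','wax_tin','sanding_block']:
    for v in ['top']:
        for r in bot.look_for(v,n)[:5]: print(n,v,round(r['score'],2),np.round(r['extent'],1),at_z(v,r['extent'][:2],.138 if n not in('puck1_center',) else .172))
for v in ['top','side']: print(bot.get_calibration(v))
E
```

```text
{'clock': 0.0, 'joint_pos': array([-1.32  ,  0.2414,  0.0037,  1.3352,  0.    ,  1.5708]), 'joint_vel': array([-0.0006,  0.0016, -0.0002, -0.0012,  0.0002, -0.0015]), 'tau': array([ -0.0011, -37.2317,  25.2409,   0.017 ,  -0.0001,   0.    ]), 'eef_pos': array([ 0.1239, -0.4838,  0.2414]), 'tool_rot': array([ 0.9921,  0.1251, -0.0001, -0.001 ]), 'ft_force': array([ 0.618 ,  0.4353, -0.2553]), 'ft_torque': array([-0.0122, -0.0721, -0.0416]), 'grasp_force': 0.0, 'grip_width': 0.08544682016451452}
mouth top 0.62 [341.9 165.  149.1 125.4] [ 0.5911 -0.0843  0.138 ]
deck top 0.82 [342.4 164.4 148.7 126. ] [ 0.5928 -0.0855  0.138 ]
fence top 0.67 [342.8 165.6 148.7 130. ] [ 0.5896 -0.0868  0.138 ]
catch_1 top 0.73 [341.9 164.8 148.2 124.3] [ 0.5917 -0.0842  0.138 ]
catch_1 top 0.59 [401.4 153.1  11.   13.7] [ 0.634  -0.2432  0.138 ]
puck1_center top 0.55 [350.8 142.5  20.3  24.8] [ 0.6444 -0.1034  0.172 ]
wax_tin top 0.62 [402.4 152.2  15.3  14.8] [ 0.6367 -0.2459  0.138 ]
wax_tin top 0.21 [481.2 215.   31.6  91. ] [ 0.4771 -0.4558  0.138 ]
sanding_block top 0.51 [387.  206.8  13.6  23.5] [ 0.484 -0.209  0.138]
{'vfov': 46.79769315949289, 'cx': 320.64791565427737, 'cy': 197.04832082994835, 'k1': 0.045692119276322773, 'origin': array([ 0.2519, -0.0419,  1.3401]), 'rotation': array([ 0.0724, -0.0712, -0.682 ,  0.7242])}
{'vfov': 54.54664492110435, 'cx': 321.94546411092085, 'cy': 198.88531466542824, 'k1': -0.0802133987934866, 'origin': array([0.4229, 1.0857, 0.7464]), 'rotation': array([-0.0197,  0.5026,  0.8636, -0.0333])}
```

```bash
python3 - <<'E'
from h import *
im=cv2.imread('pics/t1.png')[90:240,250:500]; cv2.imwrite('pics/t1c.png',cv2.resize(im,None,fx=3.2,fy=3.2,interpolation=cv2.INTER_CUBIC))
E
```

```text
(no output)
```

View pics/t1.png

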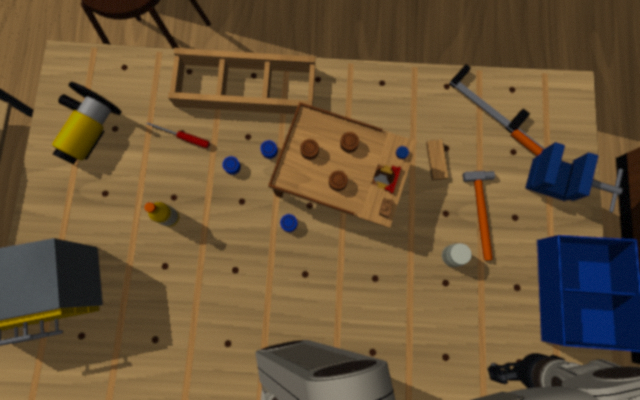

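View pics/t1c.png

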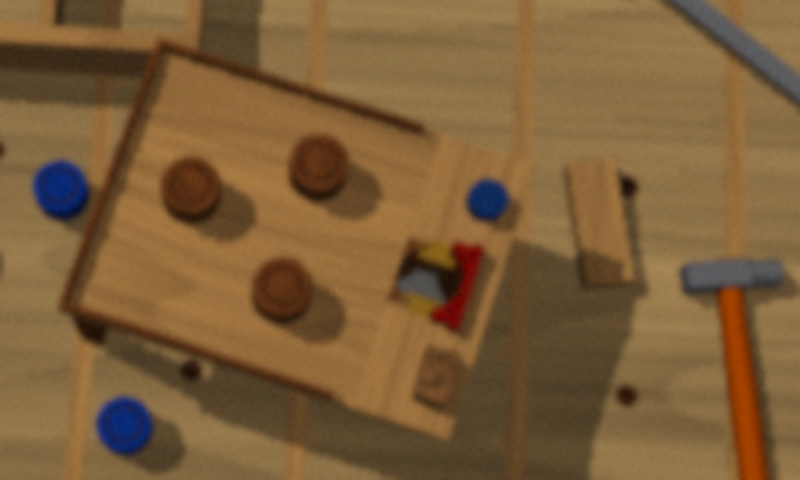

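View pics/s1.png

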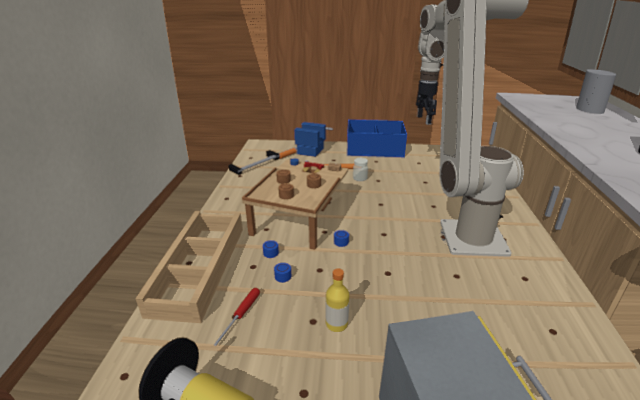

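The three brown pucks on the deck are at full-image pixels about (309,149), (349,141) and (338,180). The blue discs at (231,165), (269,149) and (289,223) on the bench are look-alikes. The small blue one at (402,152) is the wax tin. The brown ones fit because they are beech and lie on the deck, and the crop above confirms this. Next I'll compute the frame.

```bash
python3 - <<'E'
from h import *
np.set_printoptions(precision=4,suppress=True)
g=lambda u,v,z: at_z('top',(250+(u+.5)/3.2,90+(v+.5)/3.2),z)
A=g(162,43,.148);B=g(65,308,.148);C=g(527,160,.138);D=g(450,435,.138)
print(A,B,C,D,np.linalg.norm(A-B),np.linalg.norm(A-C),np.linalg.norm(B-D),np.linalg.norm(C-D))
# fit rigid: mouth frame coordinates (x,y)
P=np.array([A,B,C,D])[:,:2]
best=None
for s in (1,-1):
    Q=np.array([[125*s,285],[-125*s,285],[125*s,-55],[-125*s,-55]])/1e3
    Pc=P-P.mean(0);Qc=Q-Q.mean(0);U,S,V=np.linalg.svd(Qc.T@Pc);Rm=(U@V).T
    if np.linalg.det(Rm)>0: t=P.mean(0)-Rm@Q.mean(0);print(s,Rm,'mouth',t,np.degrees(np.arctan2(Rm[1,0],Rm[0,0])));print((P-t)@Rm-Q);Rb,tb=Rm,t
for n,(u,v),z in [('a',(190,186),.172),('b',(318,163),.172),('c',(282,287),.172),('tin',(488,200),.156),('cork',(436,376),.158),('fence',(462,285),.152)]:
    w=g(u,v,z); print(n,w,((w[:2]-tb)@Rb)*1e3)
print(bot.tip_extent, bot.get_calibration('wrist'))
E
```

```text
[0.7555 0.0375 0.148 ] [0.5183 0.1017 0.148 ] [ 0.6728 -0.2787  0.138 ] [ 0.4332 -0.2204  0.138 ] 0.24574587622308938 0.3269799863629991 0.3332684786371611 0.24665442774838306
1 [[ 0.9677  0.2522]
 [-0.2522  0.9677]] mouth [ 0.5659 -0.2013] -14.60834931924733
[[-0.0018 -0.0061]
 [ 0.0025 -0.0039]
 [-0.002   0.007 ]
 [ 0.0014  0.003 ]]
a [0.6219 0.0044 0.172 ] [  2.2789 213.1668]
b [ 0.6481 -0.0999  0.172 ] [ 53.9427 118.82  ]
c [ 0.541  -0.0757  0.172 ] [-55.7884 115.2415]
tin [ 0.6298 -0.2435  0.156 ] [ 72.4155 -24.797 ]
cork [ 0.4778 -0.2047  0.158 ] [-84.4545 -25.5956]
fence [ 0.5566 -0.2246  0.152 ] [ -3.1286 -24.9443]
0.011 {'vfov': 62.6490739572443, 'cx': 321.19713112695183, 'cy': 201.3180199072076, 'k1': -0.0408524250111804, 'mount': array([[-0.0007,  0.9606,  0.278 ,  0.0709],
       [ 1.    ,  0.0004,  0.0012,  0.0012],
       [ 0.0011,  0.278 , -0.9606, -0.1316],
       [ 0.    ,  0.    ,  0.    ,  1.    ]])}
```

```bash
cat >> h.py <<'E'
import json,os
def frame():
    d=json.load(open('f.json')); a=np.radians(d['ang']); return np.array(d['t']),np.array([[np.cos(a),-np.sin(a)],[np.sin(a),np.cos(a)]]),d['ang']
def tom(w): t,Rm,_=frame(); return (np.array(w)[:2]-t)@Rm*1e3
def go(x,y,z,h=None):
    """target in mouth frame mm (z above deck of FINGERTIP at TCP+11), h tool-x heading in mouth frame deg -> row units"""
    t,Rm,a=frame(); o=bot.get_obs(); w=np.r_[t+Rm@np.array([x,y])/1e3,.138+z/1e3+.011]
    T=R.from_quat(o['tool_rot']).as_matrix(); d=T.T@(w-o['eef_pos'])/.05
    out='d '+str(np.round(d,3))
    if h is not None:
        b=np.radians(a+h); G=np.array([[np.cos(b),np.sin(b),0],[np.sin(b),-np.cos(b),0],[0,0,-1]])
        out+=' w '+str(np.round(np.degrees(R.from_matrix(T.T@G).as_rotvec())/5,2))
    print((x,y,z,h),out)
def st():
    o=bot.get_obs(); T=R.from_quat(o['tool_rot']).as_matrix(); print('t',round(o['clock'],2),'tip mouthframe',np.round(tom(o['eef_pos']),1),round((o['eef_pos'][2]-.149)*1e3,1),'head',round(np.degrees(np.arctan2(T[1,0],T[0,0]))-frame()[2],1),'F',np.round(o['ft_force'],1),'w',round(o['grip_width']*1e3,1))
E
echo '{"t":[0.5659,-0.2013],"ang":-14.6}'>f.json
python3 -c "
from h import *
st(); go(0,60,150,90)"
```

```text
t 0.45 tip mouthframe [-356.2 -385.2] 93.2 head 29.0 F [-0.1  1.   0.4] w 85.3
(0, 60, 150, 90) d [10.546 -4.34  -1.135] w [ -0.    -0.   -12.21]
```

{"method": "drive_tool", "body": {"rows": [{"dz":-1.14,"hand":30},{"dx":10.55,"dy":-4.34,"dz":-1.14,"wz":-12.2,"hand":30},{"dx":10.55,"dy":-4.34,"dz":-1.14,"wz":-12.2,"hand":30},{"dx":10.55,"dy":-4.34,"dz":-1.14,"wz":-12.2,"hand":30},{"dx":10.55,"dy":-4.34,"dz":-1.14,"wz":-12.2,"hand":30},{"dx":10.55,"dy":-4.34,"dz":-1.14,"wz":-12.2,"hand":30},{"dx":10.55,"dy":-4.34,"dz":-1.14,"wz":-12.2,"hand":30},{"dx":10.55,"dy":-4.34,"dz":-1.14,"wz":-12.2,"hand":30},{"dx":10.55,"dy":-4.34,"dz":-1.14,"wz":-12.2,"hand":30},{"dx":10.55,"dy":-4.34,"dz":-1.14,"wz":-12.2,"hand":30},{"dx":10.55,"dy":-4.34,"dz":-1.14,"wz":-12.2,"hand":30},{"dx":10.55,"dy":-4.34,"dz":-1.14,"wz":-12.2,"hand":30},{"dx":10.55,"dy":-4.34,"dz":-1.14,"wz":-12.2,"hand":30},{"dx":10.55,"dy":-4.34,"dz":-1.14,"wz":-12.2,"hand":30},{"dx":10.55,"dy":-4.34,"dz":-1.14,"wz":-12.2,"hand":30},{"dx":10.55,"dy":-4.34,"dz":-1.14,"wz":-12.2,"hand":30},{"dx":10.55,"dy":-4.34,"dz":-1.14,"wz":-12.2,"hand":30},{"dx":10.55,"dy":-4.34,"dz":-1.14,"wz":-12.2,"hand":30}]}}

```text
invalid input at $.rows[0]: expected keys dx, dy, dz, wx, wy, wz, hand
```

```bash
python3 -c "
from h import *
st(); save('wrist','w1.png')
for n in ['mouth','fence','puck1_center','wax_tin','sanding_block']:
    for r in bot.look_for('wrist',n)[:4]:
        z={'puck1_center':.172,'wax_tin':.156,'sanding_block':.158}.get(n,.138)
        print(n,round(r['score'],2),np.round(r['extent'],0),tom(at_z('wrist',r['extent'][:2],z)))
"
```

```text
t 0.45 tip mouthframe [-356.2 -385.2] 93.2 head 29.0 F [-0.1  1.   0.4] w 85.3
```

View pics/w1.png

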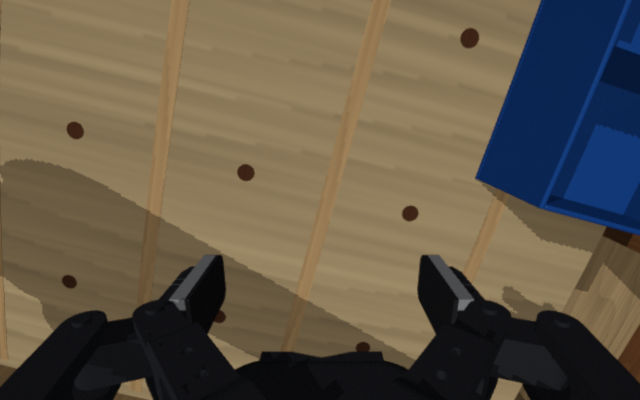

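The arm has not moved because every row needs all the keys. The picture shows only bare bench and the fingers.

{"method": "drive_tool", "body": {"rows": [{"dx":0,"dy":0,"dz":-1.14,"wx":0,"wy":0,"wz":0,"hand":30},{"dx":10.55,"dy":-4.34,"dz":-1.14,"wx":0,"wy":0,"wz":-12.2,"hand":30},{"dx":10.55,"dy":-4.34,"dz":-1.14,"wx":0,"wy":0,"wz":-12.2,"hand":30},{"dx":10.55,"dy":-4.34,"dz":-1.14,"wx":0,"wy":0,"wz":-12.2,"hand":30},{"dx":10.55,"dy":-4.34,"dz":-1.14,"wx":0,"wy":0,"wz":-12.2,"hand":30},{"dx":10.55,"dy":-4.34,"dz":-1.14,"wx":0,"wy":0,"wz":-12.2,"hand":30},{"dx":10.55,"dy":-4.34,"dz":-1.14,"wx":0,"wy":0,"wz":-12.2,"hand":30},{"dx":10.55,"dy":-4.34,"dz":-1.14,"wx":0,"wy":0,"wz":-12.2,"hand":30},{"dx":10.55,"dy":-4.34,"dz":-1.14,"wx":0,"wy":0,"wz":-12.2,"hand":30},{"dx":10.55,"dy":-4.34,"dz":-1.14,"wx":0,"wy":0,"wz":-12.2,"hand":30},{"dx":10.55,"dy":-4.34,"dz":-1.14,"wx":0,"wy":0,"wz":-12.2,"hand":30},{"dx":10.55,"dy":-4.34,"dz":-1.14,"wx":0,"wy":0,"wz":-12.2,"hand":30},{"dx":10.55,"dy":-4.34,"dz":-1.14,"wx":0,"wy":0,"wz":-12.2,"hand":30},{"dx":10.55,"dy":-4.34,"dz":-1.14,"wx":0,"wy":0,"wz":-12.2,"hand":30},{"dx":10.55,"dy":-4.34,"dz":-1.14,"wx":0,"wy":0,"wz":-12.2,"hand":30},{"dx":10.55,"dy":-4.34,"dz":-1.14,"wx":0,"wy":0,"wz":-12.2,"hand":30},{"dx":10.55,"dy":-4.34,"dz":-1.14,"wx":0,"wy":0,"wz":-12.2,"hand":30}]}}

```text
clock: 2.45
eef_pos: [0.5803, -0.1443, 0.2998]
tool_rot: [0.792, 0.611, 0.0, 0.0]
ft_force: [-0.1, 0.4, 0.0]
grip_width: 0.0301
grasp_force: 0.0
```

```bash
python3 -c "
from h import *
st(); save('wrist','w2.png')
for n in ['mouth','fence','puck1_center','wax_tin','sanding_block']:
    for r in bot.look_for('wrist',n)[:4]:
        z={'puck1_center':.172,'wax_tin':.156,'sanding_block':.158}.get(n,.138)
        print(n,round(r['score'],2),np.round(r['extent'],0),tom(at_z('wrist',r['extent'][:2],z)))
"
```

```text
t 2.45 tip mouthframe [-0.4 58.8] 150.8 head 89.9 F [-0.1  0.4  0. ] w 30.1
mouth 0.87 [322. 147. 319. 293.] [ 1.39466206 94.45631789]
fence 0.88 [323. 149. 320. 292.] [ 2.17745372 92.6569552 ]
puck1_center 0.67 [391. 120.  66.  64.] [ 54.70650547 119.23595158]
wax_tin 0.79 [404. 272.  30.  36.] [ 77.99086696 -18.84504513]
sanding_block 0.74 [232. 274.  45.  38.] [-82.47966687 -19.62464216]
```

View pics/w2.png

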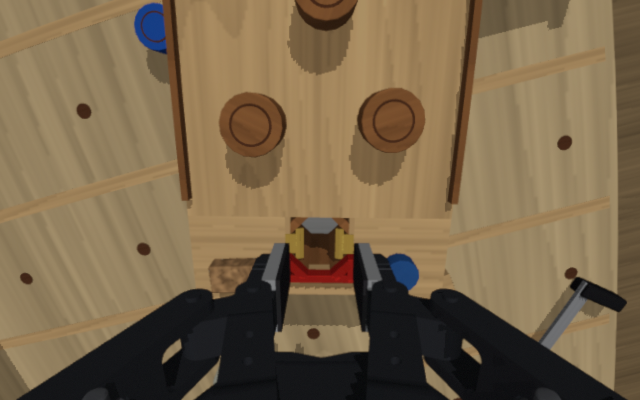

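The three brown pucks show at (252,124), (392,120) and (325,5). The mouth, with its brass leaves, is around (320,243) and the red fence is at row 270. The cork block and blue tin flank it.

```bash
python3 -c "
from h import *
im=cv2.imread('pics/w2.png')[200:300,180:460]; cv2.imwrite('pics/w2c.png',cv2.resize(im,None,fx=2.85,fy=2.85,interpolation=cv2.INTER_CUBIC))
for n,p,z in [('edgeL',(190,225),.138),('edgeR',(453,225),.138),('mouth+yL',(291,218),.138),('mouth+yR',(349,218),.138),('rimL',(186,200),.148),('rimR',(455,203),.148),('rimLtop',(167,0),.148),('rimRtop',(480,0),.148)]: print(n,tom(at_z('wrist',p,z)))
"
```

```text
edgeL [-124.65734944   21.42734334]
edgeR [126.41655659  21.0189021 ]
mouth+yL [-27.80650976  28.43513363]
mouth+yR [26.85824565 28.34599731]
rimL [-121.28485622   49.07408442]
rimR [121.63237408  45.8403097 ]
rimLtop [-119.16925229  211.14369277]
rimRtop [124.78212342 210.66541603]
```

View pics/w2c.png

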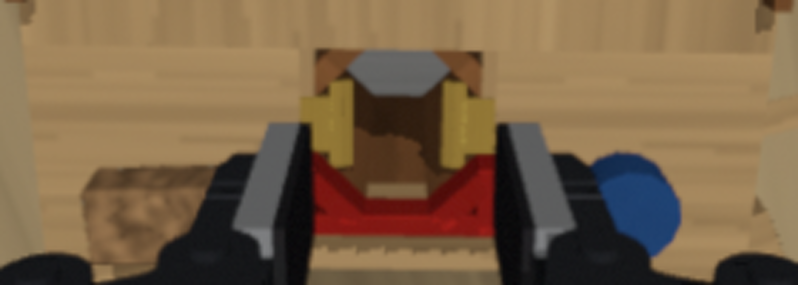

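The leaf tips show at crop x 353 and 442, rows 82-167. The mouth +y edge is at crop row 50.

```bash
python3 -c "
from h import *
for n,p in [('c',(397.5,124.5)),('hingeL',(300,125)),('hingeR',(494,125)),('leaf+y',(397,82)),('leaf-y',(397,167)),('edge+y',(397,50)),('fence foot',(397,199))]: print(n,tom(at_z('wrist',(180+p[0]/2.85,200+p[1]/2.85),.138)))
for n,p in [('L',(250,121)),('R',(393,118))]: print(n,tom(at_z('wrist',p,.172)))
"
```

```text
c [-1.05776432  2.21855303]
hingeL [-34.09139551   2.06487206]
hingeR [31.62312022  1.9672697 ]
leaf+y [-1.17091319 17.57030984]
leaf-y [ -1.28508393 -13.57864227]
edge+y [-1.12988043 28.85068543]
fence foot [ -1.33015361 -25.78447302]
L [-53.94946585 118.99061357]
R [ 56.0217564  121.02687458]
```

```bash
echo '{"t":[0.5654,-0.1992],"ang":-15.1}'>f.json
python3 -c "
from h import *
st(); go(55,155,45,90); go(55,155,5,90)"
```

```text
t 2.75 tip mouthframe [ 0.6 57.7] 150.6 head 90.4 F [-0.1  1.6  0.9] w 29.9
(55, 155, 45, 90) d [1.939 1.103 2.112] w [0.   0.   0.09]
(55, 155, 5, 90) d [1.939 1.102 2.912] w [0.   0.   0.09]
```

{"method": "drive_tool", "body": {"rows": [{"dx":1.94,"dy":1.1,"dz":0,"wx":0,"wy":0,"wz":0.09,"hand":36},{"dx":1.94,"dy":1.1,"dz":1,"wx":0,"wy":0,"wz":0.09,"hand":36},{"dx":1.94,"dy":1.1,"dz":2,"wx":0,"wy":0,"wz":0.09,"hand":36},{"dx":1.94,"dy":1.1,"dz":2.5,"wx":0,"wy":0,"wz":0.09,"hand":36},{"dx":1.94,"dy":1.1,"dz":2.7,"wx":0,"wy":0,"wz":0.09,"hand":36},{"dx":1.94,"dy":1.1,"dz":2.8,"wx":0,"wy":0,"wz":0.09,"hand":36},{"dx":1.94,"dy":1.1,"dz":2.91,"wx":0,"wy":0,"wz":0.09,"hand":36},{"dx":1.94,"dy":1.1,"dz":2.91,"wx":0,"wy":0,"wz":0.09,"hand":36}]}}

```text
clock: 3.55
eef_pos: [0.6599, -0.0641, 0.1561]
tool_rot: [0.794, 0.608, 0.001, 0.001]
ft_force: [0.0, -0.0, 0.0]
grip_width: 0.0361
grasp_force: 0.0
```

```bash
python3 -c "
from h import *
st(); save('wrist','w3.png'); [print(np.round(r['extent']),r['score'],tom(at_z('wrist',r['extent'][:2],.172))) for r in bot.look_for('wrist','puck1_center')]
for p in [(55,147),(28,100),(0,53),(0,27)]: go(*p,5,90)"
```

```text
t 3.55 tip mouthframe [ 56.1 155. ] 7.1 head 90.0 F [ 0. -0.  0.] w 36.1
[320. 318. 107.  84.] 0.62 [ 56.4124429  141.60149915]
[250. 201. 498. 398.] 0.36 [ 30.93050834 191.62500684]
(55, 147, 5, 90) d [-0.164 -0.023  0.049] w [ 0.05 -0.01 -0.01]
(28, 100, 5, 90) d [-1.104 -0.563  0.046] w [ 0.05 -0.01 -0.01]
(0, 53, 5, 90) d [-2.044 -1.122  0.043] w [ 0.05 -0.01 -0.01]
(0, 27, 5, 90) d [-2.564 -1.122  0.043] w [ 0.05 -0.01 -0.01]
```

View pics/w3.png

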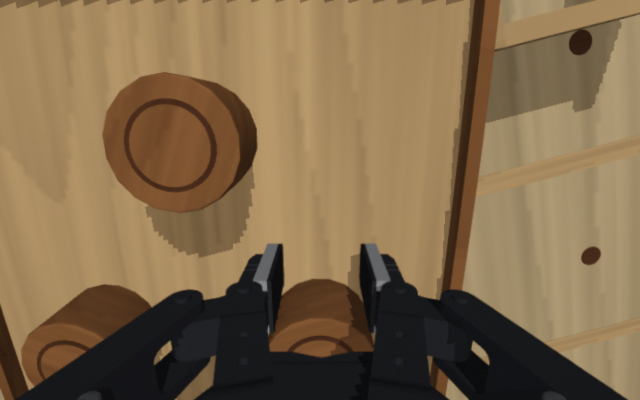

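The puck at the bottom centre (320,318) sits between the pads and the third puck is at (180,142). I'll start pushing.

{"method": "drive_tool", "body": {"rows": [{"dx":-0.16,"dy":-0.02,"dz":0.04,"wx":0,"wy":0,"wz":0,"hand":36},{"dx":-0.35,"dy":-0.13,"dz":0.04,"wx":0,"wy":0,"wz":0,"hand":36},{"dx":-0.6,"dy":-0.27,"dz":0.04,"wx":0,"wy":0,"wz":0,"hand":36},{"dx":-0.85,"dy":-0.41,"dz":0.04,"wx":0,"wy":0,"wz":0,"hand":36},{"dx":-1.1,"dy":-0.56,"dz":0.04,"wx":0,"wy":0,"wz":0,"hand":36},{"dx":-1.35,"dy":-0.71,"dz":0.04,"wx":0,"wy":0,"wz":0,"hand":36},{"dx":-1.6,"dy":-0.86,"dz":0.04,"wx":0,"wy":0,"wz":0,"hand":36},{"dx":-1.8,"dy":-0.98,"dz":0.04,"wx":0,"wy":0,"wz":0,"hand":36},{"dx":-1.95,"dy":-1.07,"dz":0.04,"wx":0,"wy":0,"wz":0,"hand":36},{"dx":-2.05,"dy":-1.12,"dz":0.04,"wx":0,"wy":0,"wz":0,"hand":36},{"dx":-2.15,"dy":-1.12,"dz":0.04,"wx":0,"wy":0,"wz":0,"hand":36},{"dx":-2.2,"dy":-1.12,"dz":0.04,"wx":0,"wy":0,"wz":0,"hand":36}]}}

```text
clock: 4.85
eef_pos: [0.576, -0.1551, 0.1517]
tool_rot: [0.794, 0.608, -0.0, -0.0]
ft_force: [-0.3, 0.4, 0.8]
grip_width: 0.0359
grasp_force: 0.9
```

```bash
python3 -c "
from h import *
st(); save('wrist','w4.png'); [print(np.round(r['extent']),r['score'],tom(at_z('wrist',r['extent'][:2],.172))) for r in bot.look_for('wrist','puck1_center')]
for p in [(0,40),(0,27)]: go(*p,5,90)"
```

```text
t 4.85 tip mouthframe [-1.2 45.3] 2.7 head 90.0 F [-0.3  0.4  0.8] w 35.9
[320. 311. 109.  90.] 0.91 [-0.55840416 38.33654191]
[184. 379.  58.  42.] 0.55 [-58.76285607   3.9485075 ]
(0, 40, 5, 90) d [-0.106  0.022 -0.049] w [-0.01  0.    0.  ]
(0, 27, 5, 90) d [-0.366  0.022 -0.049] w [-0.01  0.    0.  ]
```

View pics/w4.png

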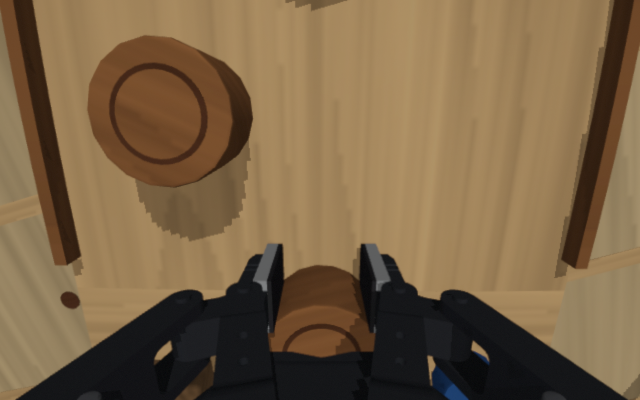

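The puck is cradled at (320,311), centred and lined up with the mouth. I'll push it on to the fence.

{"method": "drive_tool", "body": {"rows": [{"dx":-0.1,"dy":0.02,"dz":-0.05,"wx":0,"wy":0,"wz":0,"hand":36},{"dx":-0.2,"dy":0.02,"dz":-0.05,"wx":0,"wy":0,"wz":0,"hand":36},{"dx":-0.28,"dy":0.02,"dz":-0.05,"wx":0,"wy":0,"wz":0,"hand":36},{"dx":-0.33,"dy":0.02,"dz":-0.05,"wx":0,"wy":0,"wz":0,"hand":36},{"dx":-0.36,"dy":0.02,"dz":-0.05,"wx":0,"wy":0,"wz":0,"hand":36},{"dx":-0.36,"dy":0.02,"dz":-0.05,"wx":0,"wy":0,"wz":0,"hand":36}]}}

```text
clock: 5.55
eef_pos: [0.5723, -0.1726, 0.1542]
tool_rot: [0.794, 0.608, -0.0, -0.0]
ft_force: [-0.1, 0.3, -0.2]
grip_width: 0.0357
grasp_force: 0.4
```

{"method": "drive_tool", "body": {"rows": [{"dx":-0.03,"dy":0,"dz":0,"wx":0,"wy":0,"wz":0,"hand":36}]}}

```text
clock: 5.65
eef_pos: [0.572, -0.1733, 0.1542]
tool_rot: [0.794, 0.608, 0.0, -0.001]
ft_force: [-0.4, 4.3, -0.7]
grip_width: 0.0362
grasp_force: 2.0
```

{"method": "drive_tool", "body": {"rows": [{"dx":-0.03,"dy":0,"dz":0,"wx":0,"wy":0,"wz":0,"hand":36}]}}

```text
clock: 5.75
eef_pos: [0.5716, -0.1738, 0.1541]
tool_rot: [0.793, 0.609, 0.001, -0.002]
ft_force: [0.2, 7.1, 0.6]
grip_width: 0.036
grasp_force: 3.9
```

```bash
python3 -c "
from h import *
st(); go(0,27,5,90)"
```

```text
t 5.75 tip mouthframe [-0.6 26.2] 5.1 head 90.1 F [0.2 7.1 0.6] w 36.0
(0, 27, 5, 90) d [0.016 0.013 0.001] w [-0.02 -0.04  0.02]
```

{"method": "drive_tool", "body": {"rows": [{"dx":0.15,"dy":0,"dz":0,"wx":0,"wy":0,"wz":0,"hand":36},{"dx":0.15,"dy":0,"dz":-0.9,"wx":0,"wy":0,"wz":0,"hand":36},{"dx":0,"dy":0,"dz":-0.9,"wx":0,"wy":0,"wz":18,"hand":0},{"dx":-0.54,"dy":0.01,"dz":-0.9,"wx":0,"wy":0,"wz":18,"hand":0},{"dx":-0.54,"dy":0.01,"dz":-0.9,"wx":0,"wy":0,"wz":18,"hand":0},{"dx":-0.54,"dy":0.01,"dz":-0.9,"wx":0,"wy":0,"wz":18,"hand":0},{"dx":-0.54,"dy":0.01,"dz":-0.9,"wx":0,"wy":0,"wz":18,"hand":0},{"dx":-0.54,"dy":0.01,"dz":-0.9,"wx":0,"wy":0,"wz":18,"hand":0},{"dx":-0.54,"dy":0.01,"dz":-0.9,"wx":0,"wy":0,"wz":18,"hand":0},{"dx":-0.54,"dy":0.01,"dz":-0.9,"wx":0,"wy":0,"wz":18,"hand":0},{"dx":-0.54,"dy":0.01,"dz":-0.9,"wx":0,"wy":0,"wz":18,"hand":0},{"dx":-0.54,"dy":0.01,"dz":-0.9,"wx":0,"wy":0,"wz":18,"hand":0},{"dx":-0.54,"dy":0.01,"dz":-0.9,"wx":0,"wy":0,"wz":18,"hand":0},{"dx":-0.54,"dy":0.01,"dz":-0.9,"wx":0,"wy":0,"wz":18,"hand":0},{"dx":-0.54,"dy":0.01,"dz":-0.9,"wx":0,"wy":0,"wz":18,"hand":0}]}}

```text
clock: 7.25
eef_pos: [0.5654, -0.2018, 0.1995]
tool_rot: [0.991, -0.13, 0.0, 0.0]
ft_force: [-0.5, 0.2, 0.1]
grip_width: 0.0002
grasp_force: 0.0
```

```bash
python3 -c "
from h import *
st(); go(0,-1,36,0)
bot.camera('top')
[print(np.round(r['extent']),r['score'],tom(at_z('top',r['extent'][:2],.172))) for r in bot.look_for('top','puck1_center')]"
```

```text
t 7.25 tip mouthframe [ 0.7 -2.5] 50.5 head 0.1 F [-0.5  0.2  0.1] w 0.2
(0, -1, 36, 0) d [-0.013 -0.03   0.289] w [ 0.01 -0.01  0.02]
[327. 159. 118. 112.] 0.52 [-12.50460248 159.24882861]
```

{"method": "drive_tool", "body": {"rows": [{"dx":-0.01,"dy":-0.03,"dz":0.29,"wx":0,"wy":0,"wz":0,"hand":0},{"dx":-0.01,"dy":-0.03,"dz":0.34,"wx":0,"wy":0,"wz":0,"hand":0},{"dx":-0.01,"dy":-0.03,"dz":0.4,"wx":0,"wy":0,"wz":0,"hand":0},{"dx":-0.01,"dy":-0.03,"dz":0.46,"wx":0,"wy":0,"wz":0,"hand":0},{"dx":-0.01,"dy":-0.03,"dz":0.52,"wx":0,"wy":0,"wz":0,"hand":0}]}}

```text
clock: 7.85
eef_pos: [0.5646, -0.1999, 0.1744]
tool_rot: [0.991, -0.131, -0.0, -0.0]
ft_force: [-5.5, 1.0, 7.8]
grip_width: 0.0003
grasp_force: 4.3
```

{"method": "drive_tool", "body": {"rows": [{"dx":0,"dy":0,"dz":0.08,"wx":0,"wy":0,"wz":0,"hand":0},{"dx":0,"dy":0,"dz":0.16,"wx":0,"wy":0,"wz":0,"hand":0},{"dx":0,"dy":0,"dz":0.24,"wx":0,"wy":0,"wz":0,"hand":0}]}}

```text
clock: 8.15
eef_pos: [0.5653, -0.2003, 0.1623]
tool_rot: [0.991, -0.131, 0.001, 0.0]
ft_force: [0.4, 0.1, -1.0]
grip_width: 0.0001
grasp_force: 0.0
```

```bash
python3 -c "
from h import *
st(); go(0,-1,-18,0)"
```

```text
t 8.15 tip mouthframe [ 0.2 -1.1] 13.3 head 0.0 F [ 0.4  0.1 -1. ] w 0.1
(0, -1, -18, 0) d [-0.005 -0.002  0.626] w [ 0.   -0.02  0.  ]
```

{"method": "drive_tool", "body": {"rows": [{"dx":0,"dy":0,"dz":0.08,"wx":0,"wy":0,"wz":0,"hand":0},{"dx":0,"dy":0,"dz":0.16,"wx":0,"wy":0,"wz":0,"hand":0},{"dx":0,"dy":0,"dz":0.24,"wx":0,"wy":0,"wz":0,"hand":0}]}}

```text
clock: 8.45
eef_pos: [0.5651, -0.2001, 0.1486]
tool_rot: [0.991, -0.131, -0.0, -0.0]
ft_force: [0.2, -0.5, 0.4]
grip_width: -0.0
grasp_force: 0.4
```

{"method": "drive_tool", "body": {"rows": [{"dx":0,"dy":0,"dz":0.08,"wx":0,"wy":0,"wz":0,"hand":0},{"dx":0,"dy":0,"dz":0.16,"wx":0,"wy":0,"wz":0,"hand":0},{"dx":0,"dy":0,"dz":0.24,"wx":0,"wy":0,"wz":0,"hand":0}]}}

```text
clock: 8.75
eef_pos: [0.5651, -0.2001, 0.1368]
tool_rot: [0.991, -0.131, -0.0, -0.0]
ft_force: [-0.8, -0.8, 0.1]
grip_width: 0.0001
grasp_force: 0.4
```

{"method": "drive_tool", "body": {"rows": [{"dx":0,"dy":0,"dz":0.08,"wx":0,"wy":0,"wz":0,"hand":0},{"dx":0,"dy":0,"dz":0.16,"wx":0,"wy":0,"wz":0,"hand":0},{"dx":0,"dy":0,"dz":0.2,"wx":0,"wy":0,"wz":0,"hand":0}]}}

```text
clock: 9.05
eef_pos: [0.5649, -0.2, 0.1266]
tool_rot: [0.991, -0.131, -0.0, -0.0]
ft_force: [-0.1, 0.1, -1.2]
grip_width: 0.0004
grasp_force: 0.0
```

```bash
python3 -c "
from h import *
st()"
```

```text
t 9.05 tip mouthframe [-0.2 -0.9] -22.4 head 0.0 F [-0.1  0.1 -1.2] w 0.4
```

{"method": "drive_tool", "body": {"rows": [{"dx":0,"dy":0,"dz":-0.5,"wx":0,"wy":0,"wz":0,"hand":0},{"dx":0,"dy":0,"dz":-1.4,"wx":0,"wy":0,"wz":0,"hand":0},{"dx":0,"dy":-1.22,"dz":-3.45,"wx":0,"wy":0,"wz":-18,"hand":36},{"dx":0,"dy":-1.22,"dz":-3.45,"wx":0,"wy":0,"wz":-18,"hand":36},{"dx":0,"dy":-1.22,"dz":-3.45,"wx":0,"wy":0,"wz":-18,"hand":36},{"dx":0,"dy":-1.22,"dz":-3.45,"wx":0,"wy":0,"wz":-18,"hand":36},{"dx":0,"dy":-1.22,"dz":-3.45,"wx":0,"wy":0,"wz":-18,"hand":36},{"dx":0,"dy":-1.22,"dz":-3.45,"wx":0,"wy":0,"wz":-18,"hand":36},{"dx":0,"dy":-1.22,"dz":-3.45,"wx":0,"wy":0,"wz":-18,"hand":36},{"dx":0,"dy":-1.22,"dz":-3.45,"wx":0,"wy":0,"wz":-18,"hand":36},{"dx":0,"dy":-1.22,"dz":-3.45,"wx":0,"wy":0,"wz":-18,"hand":36},{"dx":0,"dy":-1.22,"dz":-3.45,"wx":0,"wy":0,"wz":-18,"hand":36},{"dx":0,"dy":-1.22,"dz":-3.45,"wx":0,"wy":0,"wz":-18,"hand":36},{"dx":0,"dy":-1.22,"dz":-3.45,"wx":0,"wy":0,"wz":-18,"hand":36},{"dx":0,"dy":-1.22,"dz":-3.45,"wx":0,"wy":0,"wz":-18,"hand":36}]}}

```text
clock: 10.55
eef_pos: [0.581, -0.1412, 0.2997]
tool_rot: [0.794, 0.608, 0.0, -0.0]
ft_force: [0.6, 0.2, 0.0]
grip_width: 0.0362
grasp_force: 0.0
```

```bash
python3 -c "
from h import *
st(); save('wrist','w5.png',(180,80,460,300),2.85)
[print(np.round(r['extent']),r['score'],tom(at_z('wrist',r['extent'][:2],.172))) for r in bot.look_for('wrist','puck1_center')]
go(-54,153,45,90); go(-54,153,5,90)"
```

```text
t 10.55 tip mouthframe [-0.  60.1] 150.7 head 89.9 F [0.6 0.2 0. ] w 36.2
[321. 232.  39.  27.] 0.76 [ 0.58536753 27.77263968]
(-54, 153, 45, 90) d [ 1.858 -1.08   2.115] w [-0.   -0.   -0.01]
(-54, 153, 5, 90) d [ 1.858 -1.08   2.915] w [-0.   -0.   -0.01]
```

View pics/w5.png

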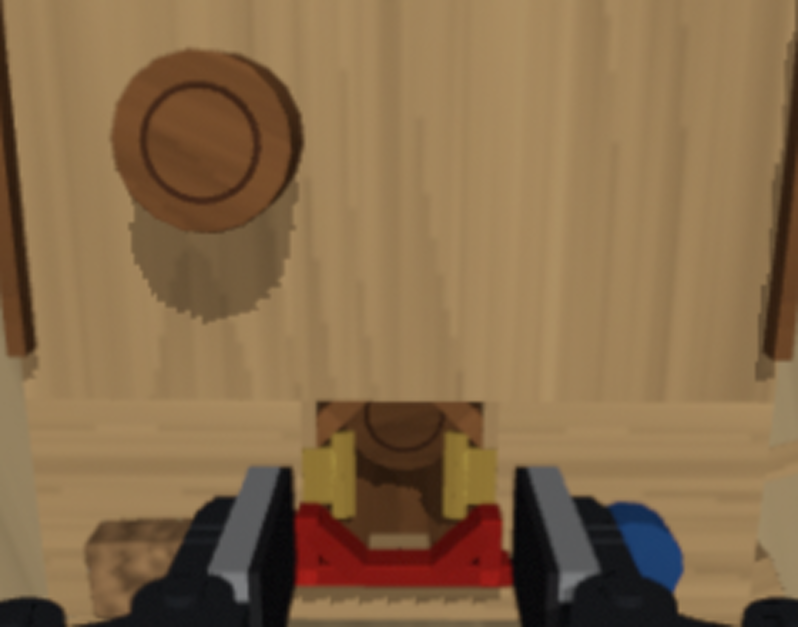

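Puck 1 lies in the tube, seen through the mouth at crop (403,420), and the leaves have closed again. Puck 2 is at crop (203,142).

```bash
python3 -c "
from h import *
print(tom(at_z('wrist',(180+203/2.85,80+142/2.85),.172)))"
```

```text
[-53.58103211 112.78006199]
```

{"method": "drive_tool", "body": {"rows": [{"dx":1.86,"dy":-1.08,"dz":0,"wx":0,"wy":0,"wz":0,"hand":36},{"dx":1.86,"dy":-1.08,"dz":1,"wx":0,"wy":0,"wz":0,"hand":36},{"dx":1.86,"dy":-1.08,"dz":1.6,"wx":0,"wy":0,"wz":0,"hand":36},{"dx":1.86,"dy":-1.08,"dz":1.8,"wx":0,"wy":0,"wz":0,"hand":36}]}}

```text
clock: 11.05
eef_pos: [0.548, -0.0346, 0.2043]
tool_rot: [0.793, 0.609, -0.004, -0.004]
ft_force: [-0.3, 0.2, 0.1]
grip_width: 0.0359
grasp_force: 0.0
```

```bash
python3 -c "
from h import *
st();bot.camera('wrist');[print(np.round(r['extent']),r['score'],tom(at_z('wrist',r['extent'][:2],.172))) for r in bot.look_for('wrist','puck1_center')]
go(-54,153,5,90)"
```

```text
t 11.05 tip mouthframe [-59.7 154.3] 55.3 head 90.2 F [-0.3  0.2  0.1] w 35.9
(-54, 153, 5, 90) d [0.002 0.035 1.078] w [-0.05  0.02  0.01]
```

{"method": "drive_tool", "body": {"rows": [{"dx":0,"dy":0.02,"dz":0.6,"wx":0,"wy":0,"wz":0,"hand":36},{"dx":0,"dy":0.02,"dz":0.95,"wx":0,"wy":0,"wz":0,"hand":36},{"dx":0,"dy":0.02,"dz":1.07,"wx":0,"wy":0,"wz":0,"hand":36},{"dx":0,"dy":0.02,"dz":1.07,"wx":0,"wy":0,"wz":0,"hand":36}]}}

```text
clock: 11.55
eef_pos: [0.5553, -0.0386, 0.1574]
tool_rot: [0.794, 0.608, 0.001, 0.001]
ft_force: [0.4, 0.2, -0.1]
grip_width: 0.0357
grasp_force: 0.0
```

```bash
python3 -c "
from h import *
st();bot.camera('wrist');[print(np.round(r['extent']),r['score']) for r in bot.look_for('wrist','puck1_center')]
for p in [(-54,145),(0,57),(0,50)]: go(*p,5,90)"
```

```text
t 11.55 tip mouthframe [-51.6 152.4] 8.4 head 89.9 F [ 0.4  0.2 -0.1] w 35.7
(-54, 145, 5, 90) d [-0.156 -0.054  0.085] w [ 0.04 -0.01 -0.01]
(0, 57, 5, 90) d [-1.915  1.027  0.088] w [ 0.04 -0.01 -0.01]
(0, 50, 5, 90) d [-2.055  1.027  0.088] w [ 0.04 -0.01 -0.01]
```

{"method": "drive_tool", "body": {"rows": [{"dx":-0.15,"dy":-0.03,"dz":0.02,"wx":0,"wy":0,"wz":0,"hand":36},{"dx":-0.35,"dy":0.1,"dz":0.02,"wx":0,"wy":0,"wz":0,"hand":36},{"dx":-0.6,"dy":0.24,"dz":0.02,"wx":0,"wy":0,"wz":0,"hand":36},{"dx":-0.85,"dy":0.39,"dz":0.02,"wx":0,"wy":0,"wz":0,"hand":36},{"dx":-1.1,"dy":0.54,"dz":0.02,"wx":0,"wy":0,"wz":0,"hand":36},{"dx":-1.35,"dy":0.69,"dz":0.02,"wx":0,"wy":0,"wz":0,"hand":36},{"dx":-1.6,"dy":0.84,"dz":0.02,"wx":0,"wy":0,"wz":0,"hand":36},{"dx":-1.8,"dy":0.97,"dz":0.02,"wx":0,"wy":0,"wz":0,"hand":36},{"dx":-1.95,"dy":1.05,"dz":0.02,"wx":0,"wy":0,"wz":0,"hand":36},{"dx":-2.05,"dy":1.05,"dz":0.02,"wx":0,"wy":0,"wz":0,"hand":36},{"dx":-2.05,"dy":1.05,"dz":0.02,"wx":0,"wy":0,"wz":0,"hand":36},{"dx":-2.05,"dy":1.05,"dz":0.02,"wx":0,"wy":0,"wz":0,"hand":36}]}}

```text
clock: 12.85
eef_pos: [0.5777, -0.1501, 0.1551]
tool_rot: [0.794, 0.608, -0.0, -0.0]
ft_force: [0.4, -0.7, 0.4]
grip_width: 0.0365
grasp_force: 0.0
```

```bash
python3 -c "
from h import *
st();bot.camera('wrist');[print(np.round(r['extent']),r['score']) for r in bot.look_for('wrist','puck1_center')]
for p in [(-0.5,27)]: go(*p,5,90)"
```

```text
t 12.85 tip mouthframe [-0.9 50.6] 6.1 head 90.0 F [ 0.4 -0.7  0.4] w 36.5
(-0.5, 27, 5, 90) d [-0.478  0.008  0.024] w [-0.01  0.    0.01]
```

```bash
python3 -c "
from h import *
a=cv2.imread('pics/w4.png'); b=bot.camera('wrist')[:,:,::-1]
for p in [(300,290),(320,275),(320,300),(320,320),(340,290),(350,310),(320,262),(290,320)]: print(p,a[p[1],p[0]],b[p[1],p[0]])
bot.camera('top'); [print(np.round(r['extent']),r['score'],tom(at_z('top',r['extent'][:2],.172))) for r in bot.look_for('top','puck1_center')]
[print(np.round(r['extent']),r['score']) for r in bot.look_for('wrist','puck1_center')]"
```

```text
(300, 290) [28 51 81] [24 44 70]
(320, 275) [29 52 82] [25 47 74]
(320, 300) [30 55 86] [27 50 78]
(320, 320) [ 42  74 113] [ 35  64 100]
(340, 290) [31 54 85] [25 47 75]
(350, 310) [32 57 88] [35 63 98]
(320, 262) [ 88 129 158] [ 79 117 144]
(290, 320) [ 41  72 111] [ 37  65 101]
```

The puck is in the cradle with the same colours as before, so I'll push it to the fence.

{"method": "drive_tool", "body": {"rows": [{"dx":-0.12,"dy":0.01,"dz":0.02,"wx":0,"wy":0,"wz":0,"hand":36},{"dx":-0.24,"dy":0.01,"dz":0.02,"wx":0,"wy":0,"wz":0,"hand":36},{"dx":-0.34,"dy":0.01,"dz":0.02,"wx":0,"wy":0,"wz":0,"hand":36},{"dx":-0.41,"dy":0.01,"dz":0.02,"wx":0,"wy":0,"wz":0,"hand":36},{"dx":-0.46,"dy":0.01,"dz":0.02,"wx":0,"wy":0,"wz":0,"hand":36},{"dx":-0.48,"dy":0.01,"dz":0.02,"wx":0,"wy":0,"wz":0,"hand":36},{"dx":-0.48,"dy":0.01,"dz":0.02,"wx":0,"wy":0,"wz":0,"hand":36}]}}

```text
clock: 13.85
eef_pos: [0.5722, -0.173, 0.1543]
tool_rot: [0.794, 0.608, 0.0, -0.001]
ft_force: [0.5, 2.2, -0.6]
grip_width: 0.0361
grasp_force: 1.6
```

{"method": "drive_tool", "body": {"rows": [{"dx":-0.03,"dy":0,"dz":0,"wx":0,"wy":0,"wz":0,"hand":36}]}}

```text
clock: 13.95
eef_pos: [0.5719, -0.1734, 0.1543]
tool_rot: [0.793, 0.609, 0.001, -0.001]
ft_force: [-0.1, 8.0, 1.7]
grip_width: 0.0358
grasp_force: 4.1
```

{"method": "drive_tool", "body": {"rows": [{"dx":-0.02,"dy":0,"dz":0,"wx":0,"wy":0,"wz":0,"hand":36}]}}

```text
clock: 14.05
eef_pos: [0.5718, -0.1735, 0.1544]
tool_rot: [0.793, 0.609, 0.002, -0.002]
ft_force: [-0.2, 9.0, 1.4]
grip_width: 0.0364
grasp_force: 4.8
```

```bash
python3 -c "
from h import *
st(); go(0,-1,40,0)"
```

```text
t 14.05 tip mouthframe [-0.5 26.5] 5.4 head 90.1 F [-0.2  9.   1.4] w 36.4
(0, -1, 40, 0) d [-0.546  0.008 -0.695] w [-0.05 -0.03 18.03]
```

Seated at the fence, the same as before. I'll press it the same way.

{"method": "drive_tool", "body": {"rows": [{"dx":0.15,"dy":0,"dz":0,"wx":0,"wy":0,"wz":0,"hand":36},{"dx":0.15,"dy":0,"dz":-0.9,"wx":0,"wy":0,"wz":0,"hand":36},{"dx":0,"dy":0,"dz":-0.9,"wx":0,"wy":0,"wz":18,"hand":0},{"dx":-0.53,"dy":0.01,"dz":-0.9,"wx":0,"wy":0,"wz":18,"hand":0},{"dx":-0.53,"dy":0.01,"dz":-0.9,"wx":0,"wy":0,"wz":18,"hand":0},{"dx":-0.53,"dy":0.01,"dz":-0.9,"wx":0,"wy":0,"wz":18,"hand":0},{"dx":-0.53,"dy":0.01,"dz":-0.9,"wx":0,"wy":0,"wz":18,"hand":0},{"dx":-0.53,"dy":0.01,"dz":-0.9,"wx":0,"wy":0,"wz":18,"hand":0},{"dx":-0.53,"dy":0.01,"dz":-0.9,"wx":0,"wy":0,"wz":18,"hand":0},{"dx":-0.53,"dy":0.01,"dz":-0.9,"wx":0,"wy":0,"wz":18,"hand":0},{"dx":-0.53,"dy":0.01,"dz":-0.9,"wx":0,"wy":0,"wz":18,"hand":0},{"dx":-0.53,"dy":0.01,"dz":-0.9,"wx":0,"wy":0,"wz":18,"hand":0},{"dx":-0.53,"dy":0.01,"dz":-0.9,"wx":0,"wy":0,"wz":18,"hand":0},{"dx":-0.53,"dy":0.01,"dz":-0.9,"wx":0,"wy":0,"wz":18,"hand":0},{"dx":-0.53,"dy":0.01,"dz":-0.65,"wx":0,"wy":0,"wz":18,"hand":0}]}}

```text
clock: 15.55
eef_pos: [0.5666, -0.2024, 0.1883]
tool_rot: [0.991, -0.131, 0.002, 0.001]
ft_force: [0.4, -0.1, -0.1]
grip_width: 0.0003
grasp_force: 0.0
```

```bash
python3 -c "
from h import *
st(); go(0,-1,24,0)"
```

```text
t 15.55 tip mouthframe [ 2.  -2.8] 39.3 head 0.1 F [ 0.4 -0.1 -0.1] w 0.3
(0, -1, 24, 0) d [-0.041 -0.037  0.306] w [ 0.02 -0.05  0.02]
```

{"method": "drive_tool", "body": {"rows": [{"dx":-0.03,"dy":-0.03,"dz":0.05,"wx":0,"wy":0,"wz":0,"hand":0},{"dx":-0.03,"dy":-0.03,"dz":0.11,"wx":0,"wy":0,"wz":0,"hand":0},{"dx":-0.03,"dy":-0.03,"dz":0.17,"wx":0,"wy":0,"wz":0,"hand":0},{"dx":-0.03,"dy":-0.03,"dz":0.23,"wx":0,"wy":0,"wz":0,"hand":0},{"dx":-0.03,"dy":-0.03,"dz":0.29,"wx":0,"wy":0,"wz":0,"hand":0}]}}

```text
clock: 16.05
eef_pos: [0.5633, -0.1994, 0.1734]
tool_rot: [0.991, -0.131, -0.0, -0.0]
ft_force: [-5.8, 2.7, 9.5]
grip_width: -0.0002
grasp_force: 4.9
```

{"method": "drive_tool", "body": {"rows": [{"dx":0,"dy":0,"dz":0.08,"wx":0,"wy":0,"wz":0,"hand":0},{"dx":0,"dy":0,"dz":0.16,"wx":0,"wy":0,"wz":0,"hand":0},{"dx":0,"dy":0,"dz":0.24,"wx":0,"wy":0,"wz":0,"hand":0}]}}

```text
clock: 16.35
eef_pos: [0.5644, -0.2, 0.1609]
tool_rot: [0.991, -0.131, 0.001, 0.0]
ft_force: [-1.3, 0.5, 0.5]
grip_width: -0.0
grasp_force: 0.3
```

{"method": "drive_tool", "body": {"rows": [{"dx":0,"dy":0,"dz":0.08,"wx":0,"wy":0,"wz":0,"hand":0},{"dx":0,"dy":0,"dz":0.16,"wx":0,"wy":0,"wz":0,"hand":0},{"dx":0,"dy":0,"dz":0.24,"wx":0,"wy":0,"wz":0,"hand":0}]}}

```text
clock: 16.65
eef_pos: [0.5644, -0.1998, 0.1477]
tool_rot: [0.991, -0.131, 0.0, -0.0]
ft_force: [0.2, -1.0, 0.6]
grip_width: -0.0001
grasp_force: 0.4
```

{"method": "drive_tool", "body": {"rows": [{"dx":0,"dy":0,"dz":0.08,"wx":0,"wy":0,"wz":0,"hand":0},{"dx":0,"dy":0,"dz":0.16,"wx":0,"wy":0,"wz":0,"hand":0},{"dx":0,"dy":0,"dz":0.24,"wx":0,"wy":0,"wz":0,"hand":0}]}}

```text
clock: 16.95
eef_pos: [0.5643, -0.1998, 0.1359]
tool_rot: [0.991, -0.131, 0.0, 0.0]
ft_force: [0.4, 0.4, 1.1]
grip_width: -0.0002
grasp_force: 0.4
```

{"method": "drive_tool", "body": {"rows": [{"dx":0,"dy":0,"dz":0.06,"wx":0,"wy":0,"wz":0,"hand":0},{"dx":0,"dy":0,"dz":0.12,"wx":0,"wy":0,"wz":0,"hand":0},{"dx":0,"dy":0,"dz":0.16,"wx":0,"wy":0,"wz":0,"hand":0}]}}

```text
clock: 17.25
eef_pos: [0.5638, -0.1997, 0.1278]
tool_rot: [0.991, -0.131, -0.0, -0.0]
ft_force: [0.3, 0.8, -0.1]
grip_width: -0.0001
grasp_force: 0.0
```

```bash
python3 -c "
from h import *
st()"
```

```text
t 17.25 tip mouthframe [-1.4 -0.9] -21.2 head 0.0 F [ 0.3  0.8 -0.1] w -0.1
```

{"method": "drive_tool", "body": {"rows": [{"dx":0.02,"dy":0,"dz":-0.5,"wx":0,"wy":0,"wz":0,"hand":0},{"dx":0.02,"dy":0,"dz":-1.4,"wx":0,"wy":0,"wz":0,"hand":0},{"dx":0.02,"dy":-1.22,"dz":-3.43,"wx":0,"wy":0,"wz":-18,"hand":36},{"dx":0.02,"dy":-1.22,"dz":-3.43,"wx":0,"wy":0,"wz":-18,"hand":36},{"dx":0.02,"dy":-1.22,"dz":-3.43,"wx":0,"wy":0,"wz":-18,"hand":36},{"dx":0.02,"dy":-1.22,"dz":-3.43,"wx":0,"wy":0,"wz":-18,"hand":36},{"dx":0.02,"dy":-1.22,"dz":-3.43,"wx":0,"wy":0,"wz":-18,"hand":36},{"dx":0.02,"dy":-1.22,"dz":-3.43,"wx":0,"wy":0,"wz":-18,"hand":36},{"dx":0.02,"dy":-1.22,"dz":-3.43,"wx":0,"wy":0,"wz":-18,"hand":36},{"dx":0.02,"dy":-1.22,"dz":-3.43,"wx":0,"wy":0,"wz":-18,"hand":36},{"dx":0.02,"dy":-1.22,"dz":-3.43,"wx":0,"wy":0,"wz":-18,"hand":36},{"dx":0.02,"dy":-1.22,"dz":-3.43,"wx":0,"wy":0,"wz":-18,"hand":36},{"dx":0.02,"dy":-1.22,"dz":-3.43,"wx":0,"wy":0,"wz":-18,"hand":36},{"dx":0.02,"dy":-1.22,"dz":-3.43,"wx":0,"wy":0,"wz":-18,"hand":36},{"dx":0.02,"dy":-1.22,"dz":-3.43,"wx":0,"wy":0,"wz":-18,"hand":36}]}}

```text
clock: 18.75
eef_pos: [0.581, -0.1412, 0.2998]
tool_rot: [0.794, 0.608, -0.0, -0.0]
ft_force: [0.2, 0.4, -0.2]
grip_width: 0.0361
grasp_force: 0.0
```

```bash
python3 -c "
from h import *
st(); save('wrist','w6.png',(180,0,460,210),2.85); save('wrist','w6b.png',(270,205,370,280),7.9)
[print(np.round(r['extent']),r['score']) for r in bot.look_for('wrist','puck1_center')]
im=np.vstack([cv2.resize(cv2.imread('pics/w6.png'),(400,300)),cv2.resize(cv2.imread('pics/w6b.png'),(400,300))]);cv2.imwrite('pics/w6c.png',im)
go(0,251,100,90)"
```

```text
t 18.75 tip mouthframe [-0.1 60.1] 150.8 head 89.9 F [ 0.2  0.4 -0.2] w 36.1
(0, 251, 100, 90) d [ 3.819 -0.     1.015] w [-0.    0.   -0.01]
```

View pics/w6c.png

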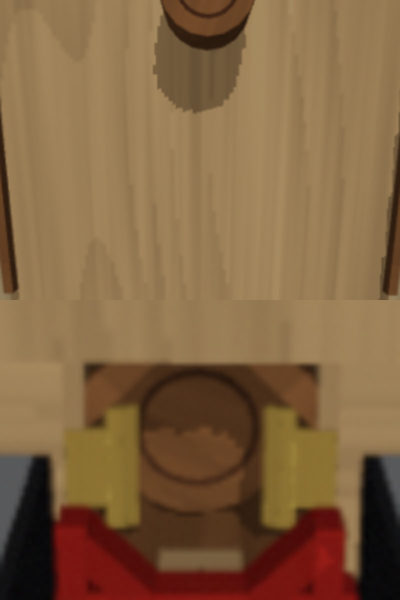

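Puck 2 lies flat in the tube under the leaves, with its ring at lower crop (198,427) and the leaves level. Puck 3 is straight ahead, at top crop (208,5).

{"method": "drive_tool", "body": {"rows": [{"dx":1,"dy":0.03,"dz":0,"wx":0,"wy":0,"wz":0,"hand":36},{"dx":2,"dy":0.03,"dz":0.3,"wx":0,"wy":0,"wz":0,"hand":36},{"dx":3,"dy":0.03,"dz":0.7,"wx":0,"wy":0,"wz":0,"hand":36},{"dx":3.82,"dy":0.03,"dz":1,"wx":0,"wy":0,"wz":0,"hand":36},{"dx":3.82,"dy":0.03,"dz":1,"wx":0,"wy":0,"wz":0,"hand":36},{"dx":3.82,"dy":0.03,"dz":1,"wx":0,"wy":0,"wz":0,"hand":36}]}}

```text
clock: 19.5
eef_pos: [0.6318, 0.0442, 0.2488]
tool_rot: [0.793, 0.609, -0.001, -0.0]
ft_force: [0.5, -1.0, 0.4]
grip_width: 0.036
grasp_force: 0.0
```

```bash
python3 -c "
from h import *
st(); im=bot.camera('wrist'); cv2.imwrite('pics/w7.png',im[:,:,::-1])
[print(np.round(r['extent']),r['score'],tom(at_z('wrist',r['extent'][:2],.172))) for r in bot.look_for('wrist','puck1_center')]
for r in bot.outline_of('wrist','puck1_center')[:1]:
    c=np.where(r['region']); print(c[0].min(),c[0].max(),c[1].min(),c[1].max(),np.median(c[1]))
im2=cv2.imread('pics/w2.png')
print(tom(at_z('wrist',(320,300),.172)))
go(1.5,250,45,90);go(1.5,250,5,90)
for x in (1.5,): print(proj('wrist',list(frame()[0]+frame()[1]@np.array([x,211])/1e3)+[.172]))"
```

```text
t 19.5 tip mouthframe [  0.7 252.3] 99.8 head 90.2 F [ 0.5 -1.   0.4] w 36.0
[  1.72066186 183.89057783]
(1.5, 250, 45, 90) d [ 0.    -0.009  1.134] w [ 0.02 -0.   -0.02]
(1.5, 250, 5, 90) d [ 0.    -0.01   1.934] w [ 0.02 -0.   -0.02]
[319.56635213 266.57690163]
```

```bash
python3 -c "
from h import *
im=cv2.imread('pics/w7.png').astype(int)
for r in range(220,300,6): print(r,' '.join('%3d'%im[r,c,2] for c in range(264,380,5)))"
```

```text
220 166 159 171 174 169 172 174 169 159 162 159 164 166 160 162 156 161 167 168 175 175 167 164 168
226 166 159 171 173 167 172 173 168 158  88  85  88  90  84  85  95 160 168 168 175 175 167 164 166
232 165 158 171 173 166 172 173 154  79  83  85  89  92  89  90  84  85 160 169 175 175 167 164 162
238 164 158 171 172 165 171 171  74  73  75  87 107 122 114 102  89  82  79 168 176 175 167 164 165
244 164  99 102  51 165 174  96  74 115 113 109 116 119 122 125 120 122  80 121 170  61 102 102 159
250 138  96  95  17 161 174  68 117 113 109 104  70  69  69 110 122 123 115  76 155  20  96  96 155
256  96  95  65  13 158 173 117 115 112  74 116 110 106 119 124  79 116 115 115 148  14  77  96  95
262  96  95  20  11 157 159 115 111  71 118 111 109 106 125 122 125  73 116 116  88  11  24  95  96
268  96  90  19  12 145 159 106 113 102 114 109 106 119 122 124 123 107 114 115  68  12  18  95  96
274  96  33  10  12 124 120 111 113  93 110 111 113 124 121 124 118 104 115 114  51  13  14  62  96
280 105  24  12  11 142 125 114 113  96 110 114 119 120 123 122 116  77 114 119 118  12  11  24 106
286 127  33  11  13 161 126 120 115 120 102  93 123 120 124 100  90 116 113 164 148  12  10  35 126
292  27  34  13  10 165 130 122 117 120 122 123 121 117 120 114 113 113 167 173 172  12  11  22  16
298  20  34  12  20 164 164 121 117 119 120 115 119 119  80  89 116 155 169 173 174  11  12  22  12
```

{"method": "drive_tool", "body": {"rows": [{"dx":0,"dy":0.03,"dz":0.8,"wx":0,"wy":0,"wz":0,"hand":36},{"dx":0,"dy":0.03,"dz":1.4,"wx":0,"wy":0,"wz":0,"hand":36},{"dx":0,"dy":0.03,"dz":1.8,"wx":0,"wy":0,"wz":0,"hand":36},{"dx":0,"dy":0.03,"dz":1.92,"wx":0,"wy":0,"wz":0,"hand":36},{"dx":0,"dy":0.03,"dz":1.92,"wx":0,"wy":0,"wz":0,"hand":36}]}}

```text
clock: 20.15
eef_pos: [0.6333, 0.0411, 0.1538]
tool_rot: [0.794, 0.607, -0.0, -0.0]
ft_force: [0.2, 1.1, -0.0]
grip_width: 0.0365
grasp_force: 0.0
```

```bash
python3 -c "
from h import *
st(); go(0,150,5,90); go(0,57,5,90)"
```

```text
t 20.15 tip mouthframe [  3.  249.7] 4.8 head 89.9 F [ 0.2  1.1 -0. ] w 36.5
(0, 150, 5, 90) d [-1.995 -0.056 -0.004] w [-0.01  0.   -0.02]
(0, 57, 5, 90) d [-3.855e+00 -5.300e-02 -3.000e-03] w [-0.01  0.   -0.02]
```

{"method": "drive_tool", "body": {"rows": [{"dx":-0.15,"dy":0,"dz":0,"wx":0,"wy":0,"wz":0,"hand":36},{"dx":-0.3,"dy":0,"dz":0,"wx":0,"wy":0,"wz":0,"hand":36},{"dx":-0.5,"dy":0,"dz":0,"wx":0,"wy":0,"wz":0,"hand":36},{"dx":-0.75,"dy":-0.01,"dz":0,"wx":0,"wy":0,"wz":0,"hand":36},{"dx":-1.05,"dy":-0.02,"dz":0,"wx":0,"wy":0,"wz":0,"hand":36},{"dx":-1.35,"dy":-0.03,"dz":0,"wx":0,"wy":0,"wz":0,"hand":36},{"dx":-1.65,"dy":-0.04,"dz":0,"wx":0,"wy":0,"wz":0,"hand":36},{"dx":-1.95,"dy":-0.05,"dz":0,"wx":0,"wy":0,"wz":0,"hand":36},{"dx":-2.25,"dy":-0.06,"dz":0,"wx":0,"wy":0,"wz":0,"hand":36},{"dx":-2.55,"dy":-0.06,"dz":0,"wx":0,"wy":0,"wz":0,"hand":36},{"dx":-2.85,"dy":-0.06,"dz":0,"wx":0,"wy":0,"wz":0,"hand":36},{"dx":-3.15,"dy":-0.06,"dz":0,"wx":0,"wy":0,"wz":0,"hand":36},{"dx":-3.4,"dy":-0.06,"dz":0,"wx":0,"wy":0,"wz":0,"hand":36},{"dx":-3.6,"dy":-0.06,"dz":0,"wx":0,"wy":0,"wz":0,"hand":36},{"dx":-3.75,"dy":-0.06,"dz":0,"wx":0,"wy":0,"wz":0,"hand":36},{"dx":-3.85,"dy":-0.06,"dz":0,"wx":0,"wy":0,"wz":0,"hand":36},{"dx":-3.9,"dy":-0.06,"dz":0,"wx":0,"wy":0,"wz":0,"hand":36},{"dx":-3.9,"dy":-0.06,"dz":0,"wx":0,"wy":0,"wz":0,"hand":36}]}}

```text
clock: 21.95
eef_pos: [0.5798, -0.1454, 0.1537]
tool_rot: [0.794, 0.608, -0.0, 0.0]
ft_force: [0.1, 0.3, 0.3]
grip_width: 0.0361
grasp_force: 0.1
```

```bash
python3 -c "
from h import *
st(); b=bot.camera('wrist')[:,:,::-1]
for p in [(300,290),(320,275),(320,300),(320,320),(340,290),(320,262)]: print(p,b[p[1],p[0]])
go(-.3,27,5,90)"
```

```text
t 21.95 tip mouthframe [-0.1 55.7] 4.7 head 90.0 F [0.1 0.3 0.3] w 36.1
(300, 290) [24 46 73]
(320, 275) [26 50 79]
(320, 300) [29 52 82]
(320, 320) [25 43 71]
(340, 290) [26 48 77]
(320, 262) [ 79 117 145]
(-0.3, 27, 5, 90) d [-0.578 -0.002 -0.01 ] w [-0.01  0.01  0.  ]
```

{"method": "drive_tool", "body": {"rows": [{"dx":-0.12,"dy":0,"dz":-0.01,"wx":0,"wy":0,"wz":0,"hand":36},{"dx":-0.24,"dy":0,"dz":-0.01,"wx":0,"wy":0,"wz":0,"hand":36},{"dx":-0.36,"dy":0,"dz":-0.01,"wx":0,"wy":0,"wz":0,"hand":36},{"dx":-0.45,"dy":0,"dz":-0.01,"wx":0,"wy":0,"wz":0,"hand":36},{"dx":-0.52,"dy":0,"dz":-0.01,"wx":0,"wy":0,"wz":0,"hand":36},{"dx":-0.56,"dy":0,"dz":-0.01,"wx":0,"wy":0,"wz":0,"hand":36},{"dx":-0.58,"dy":0,"dz":-0.01,"wx":0,"wy":0,"wz":0,"hand":36},{"dx":-0.58,"dy":0,"dz":-0.01,"wx":0,"wy":0,"wz":0,"hand":36}]}}

```text
clock: 22.8
eef_pos: [0.5723, -0.1728, 0.1542]
tool_rot: [0.794, 0.608, 0.0, -0.0]
ft_force: [-0.4, 0.4, -0.9]
grip_width: 0.0358
grasp_force: 0.6
```

{"method": "drive_tool", "body": {"rows": [{"dx":-0.03,"dy":0,"dz":0,"wx":0,"wy":0,"wz":0,"hand":36}]}}

```text
clock: 22.9
eef_pos: [0.5719, -0.1734, 0.1542]
tool_rot: [0.794, 0.609, 0.0, -0.001]
ft_force: [-0.4, 5.4, -0.1]
grip_width: 0.036
grasp_force: 2.7
```

{"method": "drive_tool", "body": {"rows": [{"dx":-0.02,"dy":0,"dz":0,"wx":0,"wy":0,"wz":0,"hand":36}]}}

```text
clock: 23.0
eef_pos: [0.5718, -0.1736, 0.1542]
tool_rot: [0.793, 0.609, 0.001, -0.001]
ft_force: [0.6, 7.4, 1.3]
grip_width: 0.0361
grasp_force: 3.9
```

```bash
python3 -c "
from h import *
st(); go(0,-1,40,0)"
```

```text
t 23.0 tip mouthframe [-0.5 26.3] 5.2 head 90.1 F [0.6 7.4 1.3] w 36.1
(0, -1, 40, 0) d [-0.544  0.009 -0.698] w [-0.04 -0.02 18.02]
```

{"method": "drive_tool", "body": {"rows": [{"dx":0.15,"dy":0,"dz":0,"wx":0,"wy":0,"wz":0,"hand":36},{"dx":0.15,"dy":0,"dz":-0.9,"wx":0,"wy":0,"wz":0,"hand":36},{"dx":0,"dy":0,"dz":-0.9,"wx":0,"wy":0,"wz":18,"hand":0},{"dx":-0.53,"dy":0.01,"dz":-0.9,"wx":0,"wy":0,"wz":18,"hand":0},{"dx":-0.53,"dy":0.01,"dz":-0.9,"wx":0,"wy":0,"wz":18,"hand":0},{"dx":-0.53,"dy":0.01,"dz":-0.9,"wx":0,"wy":0,"wz":18,"hand":0},{"dx":-0.53,"dy":0.01,"dz":-0.9,"wx":0,"wy":0,"wz":18,"hand":0},{"dx":-0.53,"dy":0.01,"dz":-0.9,"wx":0,"wy":0,"wz":18,"hand":0},{"dx":-0.53,"dy":0.01,"dz":-0.9,"wx":0,"wy":0,"wz":18,"hand":0},{"dx":-0.53,"dy":0.01,"dz":-0.9,"wx":0,"wy":0,"wz":18,"hand":0},{"dx":-0.53,"dy":0.01,"dz":-0.9,"wx":0,"wy":0,"wz":18,"hand":0},{"dx":-0.53,"dy":0.01,"dz":-0.9,"wx":0,"wy":0,"wz":18,"hand":0},{"dx":-0.53,"dy":0.01,"dz":-0.9,"wx":0,"wy":0,"wz":18,"hand":0},{"dx":-0.53,"dy":0.01,"dz":-0.9,"wx":0,"wy":0,"wz":18,"hand":0},{"dx":-0.53,"dy":0.01,"dz":-0.9,"wx":0,"wy":0,"wz":18,"hand":0},{"dx":-0.53,"dy":0.01,"dz":-0.7,"wx":0,"wy":0,"wz":18,"hand":0}]}}

```text
clock: 24.6
eef_pos: [0.5665, -0.2016, 0.1906]
tool_rot: [0.991, -0.131, 0.002, 0.001]
ft_force: [-0.0, -0.1, 0.1]
grip_width: -0.0
grasp_force: 0.0
```

{"method": "drive_tool", "body": {"rows": [{"dx":0,"dy":0,"dz":0.05,"wx":0,"wy":0,"wz":0,"hand":0},{"dx":0,"dy":0,"dz":0.11,"wx":0,"wy":0,"wz":0,"hand":0},{"dx":0,"dy":0,"dz":0.17,"wx":0,"wy":0,"wz":0,"hand":0},{"dx":0,"dy":0,"dz":0.23,"wx":0,"wy":0,"wz":0,"hand":0},{"dx":0,"dy":0,"dz":0.29,"wx":0,"wy":0,"wz":0,"hand":0}]}}

```text
clock: 25.1
eef_pos: [0.5648, -0.2009, 0.1756]
tool_rot: [0.991, -0.131, -0.0, -0.0]
ft_force: [-5.5, 1.9, 9.6]
grip_width: 0.0002
grasp_force: 4.6
```

{"method": "drive_tool", "body": {"rows": [{"dx":0,"dy":0,"dz":0.06,"wx":0,"wy":0,"wz":0,"hand":0},{"dx":0,"dy":0,"dz":0.12,"wx":0,"wy":0,"wz":0,"hand":0}]}}

```text
clock: 25.3
eef_pos: [0.5642, -0.201, 0.1709]
tool_rot: [0.991, -0.131, -0.0, 0.0]
ft_force: [-0.5, -0.0, 2.9]
grip_width: 0.0003
grasp_force: 1.3
```

```bash
python3 -c "
from h import *
st(); go(0,-1,12,0)"
```

```text
t 25.3 tip mouthframe [-0.7 -2. ] 21.9 head 0.0 F [-0.5 -0.   2.9] w 0.3
(0, -1, 12, 0) d [ 0.014 -0.02   0.198] w [0.01 0.01 0.  ]
```

{"method": "drive_tool", "body": {"rows": [{"dx":0.01,"dy":-0.02,"dz":0.05,"wx":0,"wy":0,"wz":0,"hand":0},{"dx":0.01,"dy":-0.02,"dz":0.1,"wx":0,"wy":0,"wz":0,"hand":0},{"dx":0.01,"dy":-0.02,"dz":0.15,"wx":0,"wy":0,"wz":0,"hand":0}]}}

```text
clock: 25.6
eef_pos: [0.5662, -0.2004, 0.1611]
tool_rot: [0.991, -0.131, 0.0, 0.0]
ft_force: [-1.1, -0.5, 1.1]
grip_width: 0.0001
grasp_force: 0.4
```

{"method": "drive_tool", "body": {"rows": [{"dx":0,"dy":0,"dz":0.04,"wx":0,"wy":0,"wz":0,"hand":0}]}}

```text
clock: 25.7
eef_pos: [0.566, -0.2003, 0.1587]
tool_rot: [0.991, -0.131, -0.0, -0.0]
ft_force: [0.2, -0.5, 0.9]
grip_width: -0.0002
grasp_force: 0.4
```

{"method": "drive_tool", "body": {"rows": [{"dx":0,"dy":0,"dz":0.04,"wx":0,"wy":0,"wz":0,"hand":0}]}}

```text
clock: 25.8
eef_pos: [0.566, -0.2003, 0.1568]
tool_rot: [0.991, -0.131, -0.0, -0.0]
ft_force: [-0.4, 0.4, -0.3]
grip_width: 0.0002
grasp_force: 0.4
```

{"method": "drive_tool", "body": {"rows": [{"dx":0,"dy":0,"dz":0.04,"wx":0,"wy":0,"wz":0,"hand":0}]}}

```text
clock: 25.9
eef_pos: [0.566, -0.2003, 0.1548]
tool_rot: [0.991, -0.131, -0.0, -0.0]
ft_force: [-0.3, -0.2, 1.0]
grip_width: 0.0
grasp_force: 0.4
```

{"method": "drive_tool", "body": {"rows": [{"dx":0,"dy":0,"dz":0.03,"wx":0,"wy":0,"wz":0,"hand":0}]}}

```text
clock: 26.0
eef_pos: [0.566, -0.2003, 0.154]
tool_rot: [0.991, -0.131, -0.0, -0.0]
ft_force: [-2.4, 1.8, 8.1]
grip_width: -0.0002
grasp_force: 4.5
```

{"method": "drive_tool", "body": {"rows": [{"dx":0,"dy":0,"dz":0.03,"wx":0,"wy":0,"wz":0,"hand":0}]}}

```text
clock: 26.1
eef_pos: [0.5662, -0.2003, 0.154]
tool_rot: [0.991, -0.131, 0.001, 0.0]
ft_force: [-5.7, 1.9, 14.9]
grip_width: 0.0
grasp_force: 7.6
```

{"method": "drive_tool", "body": {"rows": [{"dx":0,"dy":0,"dz":0.03,"wx":0,"wy":0,"wz":0,"hand":0}]}}

```text
clock: 26.2
eef_pos: [0.5664, -0.2004, 0.1539]
tool_rot: [0.991, -0.131, 0.001, 0.0]
ft_force: [-6.5, 2.8, 20.8]
grip_width: -0.0
grasp_force: 10.5
```

Solid contact came at TCP z 0.154. I'll back off and press a second time to confirm it.

{"method": "drive_tool", "body": {"rows": [{"dx":0,"dy":0,"dz":-0.2,"wx":0,"wy":0,"wz":0,"hand":0},{"dx":0,"dy":0,"dz":-0.2,"wx":0,"wy":0,"wz":0,"hand":0}]}}

```text
clock: 26.4
eef_pos: [0.5672, -0.2007, 0.1623]
tool_rot: [0.991, -0.131, 0.002, 0.0]
ft_force: [0.6, -0.8, -0.6]
grip_width: -0.0003
grasp_force: 0.0
```

{"method": "drive_tool", "body": {"rows": [{"dx":0,"dy":0,"dz":0.06,"wx":0,"wy":0,"wz":0,"hand":0},{"dx":0,"dy":0,"dz":0.1,"wx":0,"wy":0,"wz":0,"hand":0},{"dx":0,"dy":0,"dz":0.14,"wx":0,"wy":0,"wz":0,"hand":0},{"dx":0,"dy":0,"dz":0.17,"wx":0,"wy":0,"wz":0,"hand":0}]}}

```text
clock: 26.8
eef_pos: [0.566, -0.2003, 0.154]
tool_rot: [0.991, -0.131, 0.0, 0.0]
ft_force: [-7.4, 2.0, 17.9]
grip_width: 0.0003
grasp_force: 9.0
```

{"method": "drive_tool", "body": {"rows": [{"dx":0,"dy":0,"dz":0.03,"wx":0,"wy":0,"wz":0,"hand":0}]}}

```text
clock: 26.9
eef_pos: [0.5662, -0.2004, 0.1539]
tool_rot: [0.991, -0.131, 0.001, 0.0]
ft_force: [-6.8, 2.9, 24.0]
grip_width: 0.0
grasp_force: 11.9
```

{"method": "drive_tool", "body": {"rows": [{"dx":0,"dy":0,"dz":0.03,"wx":0,"wy":0,"wz":0,"hand":0},{"dx":0,"dy":0,"dz":0.03,"wx":0,"wy":0,"wz":0,"hand":0}]}}

```text
clock: 27.1
eef_pos: [0.5665, -0.2005, 0.1539]
tool_rot: [0.991, -0.131, 0.002, 0.0]
ft_force: [-8.3, 2.5, 23.3]
grip_width: -0.0
grasp_force: 11.6
```

{"method": "drive_tool", "body": {"rows": [{"dx":0,"dy":0,"dz":-0.1,"wx":0,"wy":0,"wz":0,"hand":0},{"dx":0,"dy":0,"dz":-0.5,"wx":0,"wy":0,"wz":0,"hand":0},{"dx":0,"dy":0,"dz":-1.3,"wx":0,"wy":0,"wz":0,"hand":0},{"dx":0,"dy":0,"dz":-2.2,"wx":0,"wy":0,"wz":0,"hand":0},{"dx":0,"dy":0,"dz":-2.2,"wx":0,"wy":0,"wz":0,"hand":0},{"dx":0,"dy":0,"dz":-2.2,"wx":0,"wy":0,"wz":0,"hand":0}]}}

```text
clock: 27.7
eef_pos: [0.5668, -0.2006, 0.26]
tool_rot: [0.991, -0.131, 0.001, 0.0]
ft_force: [1.2, 0.2, -0.6]
grip_width: 0.0001
grasp_force: 0.0
```

```bash
python3 -c "
from h import *
st(); bot.camera('wrist')
for r in bot.look_for('wrist','puck1_center'): print(np.round(r['extent']),r['score'],tom(at_z('wrist',r['extent'][:2],.142)))
print(bot.job_done())"
```

```text
t 27.7 tip mouthframe [ 1.7 -1. ] 111.0 head 0.0 F [ 1.2  0.2 -0.6] w 0.1
the job is handed in; nothing more can be done
None
```

I loaded all three pucks into the magazine and handed the job in at about 28 s. The third gave solid contact at the same depth on two presses (about 24 N at most), its top about 5 mm above the deck; I did not check it by camera after the last press, and no verdict came back.

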